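# Strip a coffee grinder and sort its parts

### The arm

A 6-joint arm with a two-finger parallel gripper is mounted at the origin on the work surface. World frame = base frame: x ahead of the robot, y to its left, z up, the work surface at z = 0. Lengths are in m, angles in rad, forces in N, time in s.
With the tool pointing down it reaches from about 0.375 to 0.925 m from the base axis. Payload 5.7 kg.
Tool frame: the origin (TCP) lies between the finger pads; the fingertips stand 8 mm ahead of it and the grasp point (between the pads) lies 11 mm behind it; z points along the fingers, y is the line along which they close (so a half turn about z gives the same grasp; the last joint's range is limited). The gripper opens to 85 mm and grips with 20 to 120 N. Pads are 22 mm wide; open, the fingers measure 114 mm over their backs; the gripper's body (76 mm by 85 mm) begins 54 mm behind the grasp point. The pads swing forward as they close: fully open they stand 13 mm farther back than shut.
Start: joints at [1.204, 0.359, 1.51, -0, 1.272, -0.115], TCP at [0.149, 0.581, 0.208] pointing down, gripper open.
Joint ranges: [-2.97, 2.97], [-1.01, 2.36], [0.21, 2.38], [-0.96, 4.11], [0.2, 2.71], [-2.98, 2.98]. Speed limits (rad/s): [2.39, 2.39, 3.14, 3.14, 3.14, 3.14].

### API

Orientations are given as a unit quaternion [w, x, y, z].
In Python, from station import r, get_image, get_calibration, finder gives the robot as it stands.
- The arm moves only by the tool apply_moves, never from a script. Its argument "rows" is a list of rows, each a list of 3 entries, a list of its own where there are three numbers: the finger opening in cm, from 0 to 8.54, then the shift along the tool's x, y, z in cm, then the turn, a rotation vector about the tool's x, y, z in degrees. In form: [[grip, [x, y, z], [ax, ay, az]], ...]. A call has 1 to 5 rows; each row shifts and turns the commanded pose from where the row before left it, along the tool's axes as they then stand; what a row does not reach is not made up. A row lasts 1/12 s, in which the tool goes at most 41.7 mm and 7.16 degrees, less where a joint would pass 70% of its speed; a pose out of reach is approached as far as the arm can. A call with a gripper value outside its range is refused whole. The fingers move at their own pace and stop on an object; "grip_force" is the grip in N (left out, the last holds). Time passes only in rows, so rows that do not move let the fingers close. It gives the time, the measured TCP pose, the force, the opening and the grip force at its end, in the units of the state.
- r.get_state(): the state, without advancing time (a new reading comes with each control period).
- get_image(name): name is "scene" or "top"; returns the picture (384x512x3 uint8, red, green, blue); there is no depth.
- get_calibration(name): a dict with "K" (3x3 intrinsics, pixels), "k1" (the pictures are not rectified: a ray, as slopes to the right and down, at radius r is drawn at 1 + k1 r^2 times it, then the intrinsics apply), "extrinsics" (4x4, takes a point from camera to world coordinates). Camera axes: x right, y down, z forward; pixel columns grow to the right and rows downward; lengths in m; the calibration is good to about 2 mm. A picture is of the moment at which its call begins. get_calibration takes no time and is no camera call.
- r.hand_in(): hands the job in; it is judged then, once.
Trained networks look in the newest picture that a camera, given by its name, has taken for a name from the list of things; names that differ only in an ending like _2 or _b are one class to them, and where a whole thing is asked for, a point or a joint stands for the part that bears it (a point fixed in the world has none). Each returns a list of dicts, best first, with "p" (0 to 1); they miss things now and then, are a little off and sometimes report something else, mostly with a low value. They report only what shows in the picture. A call takes as long as a camera call. They do not tell look-alikes from the thing itself.
- finder.search_frame(camera, target): "xyz" ([x, y, z] in m, in the coordinates of the camera as it stood for that picture, good to about 4 mm: the middle of the surface that is visible of it).
- finder.regions_of(camera, target): "pixels" (384x512 bool, what is visible of it).
- finder.spot_point(camera, target): "xyz" ([x, y, z] in m, in the coordinates of the camera as it stood for that picture, good to about 4 mm: a listed point, or the origin of a listed thing).
The state is a dict: "t": time; "joint_positions": joint angles; "qd": joint speeds; "joint_efforts": joint torques, N m; "tool_pos": TCP position; "eef_rot": TCP orientation; "wrist_force": force on the tool from outside, world axes, zero at the start; "torque": the same for the moment, N m; "grip_width": opening from 0.0 (shut) to 1.0 (fully open); "grip_force": force on a finger pad.
Only numpy, scipy, OpenCV 4.12 (cv2) and the standard library are available. Lean on these libraries where they do the work, as an engineer would, in place of code of your own. Each camera call takes 0.05 s, during which the arm holds its last target. There are 200 camera calls.

### The job

The grinder's fixings are already undone: strip it part by part. Set the brass feed screw in the round magnetic dish, the black adjusting ring in the blue wash tub, the chipped ring burr in the red scrap bin and the steel cone burr in the wire ultrasonic basket, each in the middle of its container, flat and the same way up as it came off. Set the parts down rather than dropping them, and leave the espresso glass standing where it is.

Things in the scene. Friction and masses are not known exactly. Their poses are not given: they have to be found in the camera images.
- grinder: Fixed grinder module: round grey gear case, steel motor on its +y side, chute on -x. Origin on the bench under the case's axis; round flat deck, 80 mm across, 60 mm above; nothing fixed is higher. The loose parts stand concentric on this axis and lift straight up: ring burr on the deck around the cone burr, adjusting ring capping the ring burr, feed screw on top of the cone.
- feed_screw: Topmost part: brass cylinder with a screw thread round it, 26 mm across, 26 mm high, about 70 g. Origin: centre of its underside, at the start 100 mm above the bench, z up. Turned solid: any grasp direction will do. 
- adjusting_ring: Black plastic toothed ring with a yellow mark and white ticks, 66 mm outside, 18 mm high, about 60 g: its opening is 53 mm across; its lower 10 mm are a skirt of 61 mm bore that slips over the ring burr. Origin: centre of its underside (lower edge of the skirt), at the start 70 mm above the bench (10 mm above the deck), z up. Turned solid: any grasp direction will do. 
- ring_burr: Dark steel ring with cutting teeth on its upper face and a black chip in the inner edge, 58 mm outside, 42 mm bore, 20 mm high, about 150 g. Origin: centre of its underside, at the start on the deck, 60 mm above the bench, z up. Turned solid: any grasp direction will do. 
- cone_burr: Bright steel cone burr, about 160 g, 40 mm high: foot 36 mm across and 8 mm high, tapering to a straight neck 22 mm across from 26 to 40 mm above its underside; grip it by the neck. Origin: centre of its underside, at the start on the deck, 60 mm above the bench, z up. Turned solid: any grasp direction will do. 
- magnetic_dish: Round stainless dish on a black rubber foot, fixed to the bench; inside 98 mm across at the floor, rim 120 mm across and 25 mm high. Origin: centre of its underside; inner floor 8 mm above it. No magnetic pull is felt.
- wash_tub: Square blue plastic tub, empty, fixed; 130 x 130 mm inside, walls 4 mm thick and 45 mm high. Origin: centre of its underside, x and y along its sides; inner floor 4 mm above it.
- scrap_bin: Red plastic workshop bin, empty, fixed; inside 140 mm along its x, 116 mm along its y, walls 4 mm thick and 60 mm high, the front (-x) only 24 mm. Origin: centre of its underside; inner floor 4 mm above it. Not one of the orange, yellow or grey stock bins at the back.
- ultrasonic_basket: Square basket of bright steel wire, empty, fixed; 126 x 126 mm inside, rim 42 mm high. Origin: centre of its underside, x and y along its sides; flat floor 6 mm above it.
- espresso_glass: Loose green-tinted glass, 52 mm across the rim, 70 mm high, standing among the other things; to be left alone. Origin: centre of its underside.
There are look-alikes about, which are no part of the job. Of the things shaped like the feed_screw, the brass one is meant.

How it is judged:
At the end, for the whole second after the job is handed in: Feed screw in the magnetic dish, adjusting ring in the wash tub, ring burr in the scrap bin, cone burr in the basket: each within 15 mm of the middle, on the floor (5 mm), same way up, level within 0.12 rad, let go and still. The glass upright within 20 mm of its start (horizontal distance between feed_screw and magnetic_dish below 0.015 m and z of feed_screw in the frame of magnetic_dish between 0.005 and 0.013 m and angle between each of feed_screw, adjusting_ring, ring_burr, cone_burr's own z axis and vertical below 0.12 rad and linear speed of each of feed_screw, adjusting_ring, ring_burr, cone_burr below 0.02 m/s and contact force between each of feed_screw, adjusting_ring, ring_burr, cone_burr and the fingers below 0.05 N and horizontal distance between adjusting_ring and wash_tub below 0.015 m and z of adjusting_ring in the frame of wash_tub between 0.001 and 0.009 m and horizontal distance between ring_burr and scrap_bin below 0.015 m and z of ring_burr in the frame of scrap_bin between 0.001 and 0.009 m and horizontal distance between cone_burr and ultrasonic_basket below 0.015 m and z of cone_burr in the frame of ultrasonic_basket between 0.003 and 0.011 m and distance of espresso_glass from where it was at the start of the episode below 0.02 m and angle between espresso_glass's own z axis and vertical below 0.15 rad); the robot touches nothing.
It fails at once if the brass feed screw is dropped or flung: it moves faster than 0.6 m/s while out of the fingers (a fall of about 20 mm) (linear speed of feed_screw above 0.6 m/s and contact force between feed_screw and the fingers below 0.01 N).
It fails at once if the adjusting ring is dropped or flung: it moves faster than 0.6 m/s while out of the fingers (a fall of about 20 mm) (linear speed of adjusting_ring above 0.6 m/s and contact force between adjusting_ring and the fingers below 0.01 N).
It fails at once if the ring burr is dropped or flung: it moves faster than 0.6 m/s while out of the fingers (a fall of about 20 mm) (linear speed of ring_burr above 0.6 m/s and contact force between ring_burr and the fingers below 0.01 N).
It fails at once if the cone burr is dropped or flung: it moves faster than 0.6 m/s while out of the fingers (a fall of about 20 mm) (linear speed of cone_burr above 0.6 m/s and contact force between cone_burr and the fingers below 0.01 N).
It fails at once if the espresso glass is pushed more than 20 mm or tipped more than 0.3 rad (distance of espresso_glass from where it was at the start of the episode above 0.02 m or angle between espresso_glass's own z axis and vertical above 0.3 rad).
It also fails if it takes over 104 s, if anything falls off the work surface, if the arm or the gripper's body presses on something with over 40 N, if the wrist force passes 120 N, or if a joint passes its speed limit or range.

## Working session

There is one attempt and no reset: what is moved stays moved. The work goes in short steps, Python scripts to look and compute and a tool call to move; the robot and the scene stay as the last step left them, time stands still between calls to the robot, and variables do not carry over. Pictures are saved under pics/ and viewed, at most 14 in all, crops included, and the job is handed in when it is done.

Besides the shell and the picture viewer there is one more tool, called as a command line: name --argument value ..., lists and objects as JSON in quotes. apply_moves: Moves the arm, as the interface text tells. Its arguments: {"type":"object","properties":{"rows":{"type":"array"},"grip_force":{"type":"number"}},"required":["rows"]}

```bash
mkdir -p pics; ls; cat > h.py <<'E'
import numpy as np,cv2
from station import r,get_image,get_calibration,finder
def w(cam,p):
    E=np.array(get_calibration(cam)["extrinsics"]);return E[:3,:3]@np.array(p)+E[:3,3]
def px2w(cam,u,v,z):
    c=get_calibration(cam);K=np.array(c["K"]);E=np.array(c["extrinsics"]);k=c["k1"]
    d=np.array([(u-K[0,2])/K[0,0],(v-K[1,2])/K[1,1]]);s=d.copy()
    for _ in range(20): s=d/(1+k*(s@s))
    ray=E[:3,:3]@np.array([s[0],s[1],1]);o=E[:3,3]
    return o+ray*(z-o[2])/ray[2]
def save(cam,n,crop=None,f=1):
    im=get_image(cam)[:,:,::-1]
    if crop: im=im[crop[1]:crop[3],crop[0]:crop[2]]
    cv2.imwrite("pics/"+n,cv2.resize(im,None,fx=f,fy=f,interpolation=2))
E
python3 - <<'E'
from h import *
print(r.get_state())
for c in("top","scene"):
    save(c,c+"0.png",None,1.5)
    print(c,get_calibration(c))
    for t in "grinder feed_screw adjusting_ring ring_burr cone_burr magnetic_dish wash_tub scrap_bin ultrasonic_basket espresso_glass".split():
        print(t,[(round(d["p"],2),w(c,d["xyz"]).round(3).tolist()) for d in finder.spot_point(c,t)[:4]])
E
```

```text
pics
{'t': 0.0, 'joint_positions': array([ 1.20387874e+00,  3.59522505e-01,  1.51145407e+00, -1.21237066e-05,
        1.27250407e+00, -1.15123017e-01]), 'qd': array([-2.97012234e-04, -8.87838112e-04, -9.56706004e-05,  7.39659793e-04,
        2.08328276e-04, -1.59663481e-03]), 'joint_efforts': array([ 2.37469707e-03, -5.27615118e+01, -2.78627157e+01,  1.57480855e-05,
        1.31869898e-02, -2.78543388e-05]), 'tool_pos': array([0.14924397, 0.58037966, 0.20703498]), 'eef_rot': array([-2.19701196e-04,  1.25563138e-01,  9.92085181e-01, -9.18094299e-04]), 'wrist_force': array([ 0.21734303, -0.32556358,  0.17486321]), 'torque': array([ 0.00435968, -0.01302479,  0.04148079]), 'grip_force': 0.0, 'grip_width': 0.9968980278011037}
top {'K': array([[426.78600433,   0.        , 259.08712262],
       [  0.        , 426.78600433, 194.39011096],
       [  0.        ,   0.        ,   1.        ]]), 'k1': -0.07373414239174088, 'extrinsics': array([[-0.02546406, -0.99588884,  0.086931  ,  0.40559798],
       [-0.99965374,  0.02479009, -0.00882389, -0.00396193],
       [ 0.00663258, -0.08712559, -0.996
[... 1168 characters left out ...]
 ,  0.        ,  1.        ]])}
grinder [(0.83, [0.429, -0.008, -0.004])]
feed_screw [(0.64, [0.314, 0.176, 0.001]), (0.49, [0.45, -0.115, 0.0]), (0.46, [0.43, -0.007, 0.102]), (0.41, [0.353, -0.117, -0.005])]
adjusting_ring [(0.54, [0.432, -0.008, 0.068])]
ring_burr [(0.46, [0.429, -0.001, 0.057])]
cone_burr [(0.49, [0.428, -0.004, 0.059])]
magnetic_dish [(0.92, [0.436, -0.231, 0.002])]
wash_tub [(0.95, [0.654, -0.01, -0.001]), (0.68, [0.43, -0.007, 0.066]), (0.63, [0.434, -0.235, -0.002])]
scrap_bin [(0.77, [0.64, -0.233, -0.006]), (0.27, [0.43, -0.008, 0.067])]
ultrasonic_basket [(0.81, [0.452, 0.234, -0.007])]
espresso_glass [(0.7, [0.541, 0.114, -0.003]), (0.41, [0.426, -0.004, 0.057])]
```

View pics/top0.png

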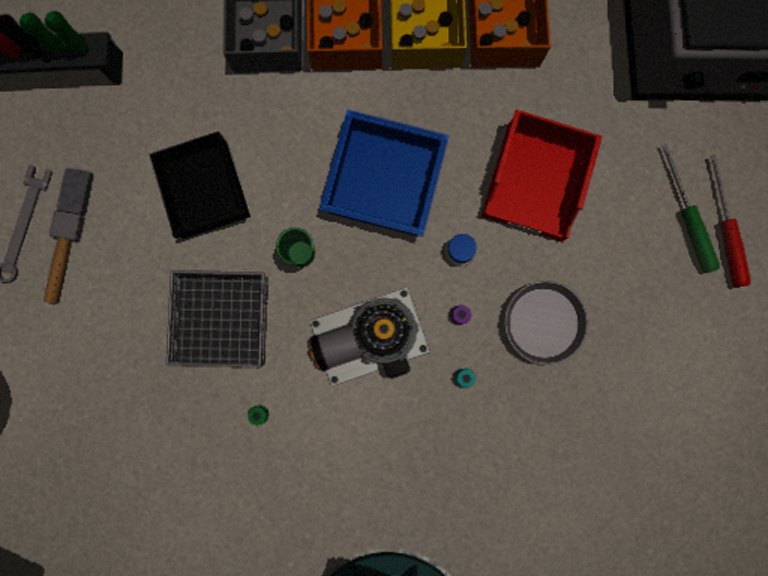

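View pics/scene0.png

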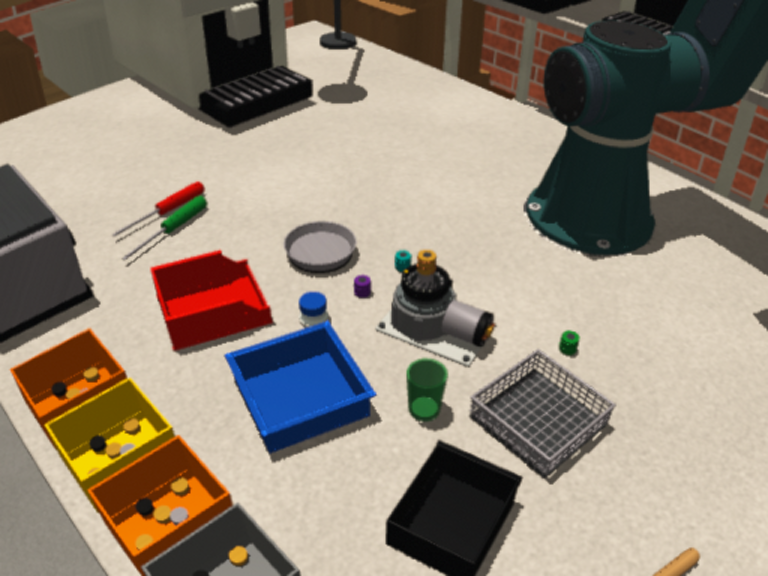

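The pictures show the grinder with a brass screw on top at top view px (256,219) and scene px (284,175). Three plain look-alike screws stand on the bench in the top view: green (172,277), purple (307,209) and teal (310,252). There is also a blue-capped jar at (308,166). The black bin at (133,123) and the stock bins could be taken for the red bin. The brass one on the grinder is the feed screw; I'll check it in a crop.

```bash
cat > m.py <<'E'
from h import *
im=get_image("top");hsv=cv2.cvtColor(im,cv2.COLOR_RGB2HSV)
cv2.imwrite("pics/crop1.png",cv2.resize(im[180:270,195:320,::-1],None,fx=6,fy=6,interpolation=2))
m=((hsv[...,0]>14)&(hsv[...,0]<30)&(hsv[...,1]>130)&(hsv[...,2]>90)).astype(np.uint8)
n,l,s,c=cv2.connectedComponentsWithStats(m)
for i in range(1,n):
    if s[i,4]>20 and 180<c[i,1]<270: print(c[i],s[i],px2w("top",*c[i],.126))
# box containers: rotated rect of mask, at rim height
for nm,z in(("wash_tub",.045),("scrap_bin",.06),("ultrasonic_basket",.042),("magnetic_dish",.025),("adjusting_ring",.088)):
    p=finder.regions_of("top",nm)[0]["pixels"].astype(np.uint8)
    cs=max(cv2.findContours(p,0,2)[0],key=cv2.contourArea)[:,0]
    P=np.array([px2w("top",u,v,z)[:2] for u,v in cs.astype(float)])
    print(nm,np.round(cv2.minAreaRect((P*1000).astype(np.float32))[0],1),cv2.minAreaRect((P*1000).astype(np.float32))[1:])
E
python3 m.py
```

```text
[ 36.49166667 180.84166667] [ 31 159  13  42 120] [0.51197585 0.41496449 0.126     ]
[255.63247863 218.91452991] [249 213  14  13 117] [ 0.42944359 -0.00340779  0.126     ]
wash_tub [651.5  -9.1] ((152.5510711669922, 153.0494842529297), 74.3769760131836)
scrap_bin [ 639.  -228.3] ((133.17803955078125, 162.90420532226562), 70.79742431640625)
ultrasonic_basket [451.8 228.2] ((134.86557006835938, 132.99034118652344), 87.62071990966797)
magnetic_dish [ 435.4 -233.3] ((117.96207427978516, 119.47598266601562), 24.29611587524414)
adjusting_ring [541.2 111.1] ((49.929264068603516, 50.090946197509766), 88.54122161865234)
```

View pics/crop1.png

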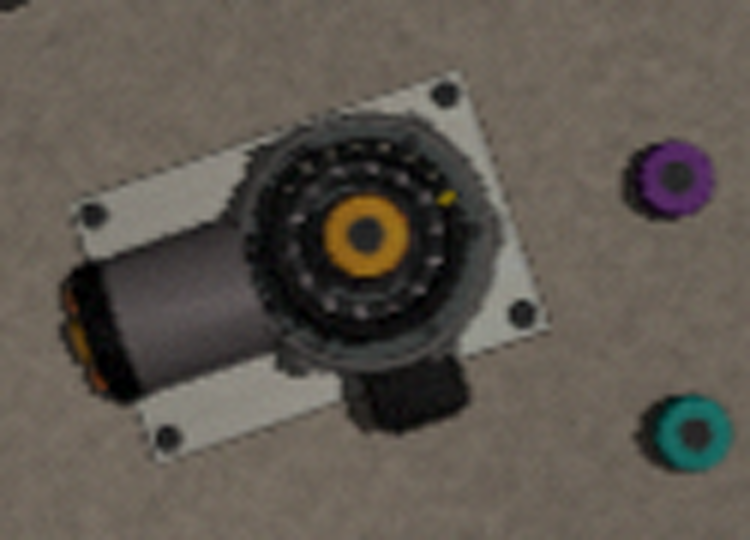

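The crop confirms it: the brass-topped screw sits at crop px (367,236), with the black ring and its yellow mark around it, and the purple and teal look-alikes to the right. I'll start moving.

apply_moves --rows '[[8.5, [0, 0, 0], [0, 0, -4.9]], [8.5, [0, 0, 0], [0, 0, -4.8]], [8.5, [0, 0, 0], [0, 0, -4.8]], [8.5, [-2.5, -3, 0], [0, 0, 0]], [8.5, [-2.5, -3, 0], [0, 0, 0]]]' --grip_force 30

```text
t: 1.82
tool_pos: [0.1992, 0.5217, 0.2078]
eef_rot: [0.0, -0.003, 1.0, 0.0]
wrist_force: [1.2, -0.4, -0.2]
grip_width: 0.992
grip_force: 0.0
```

apply_moves --rows '[[7, [-2.5, -3, 0], [0, 0, 0]], [6, [-2.5, -3, 0], [0, 0, 0]], [6, [-2.5, -3, 0], [0, 0, 0]], [6, [-2.5, -3.2, 0], [0, 0, 0]], [6, [-2.5, -3.2, 0], [0, 0, 0]]]'

```text
t: 2.23
tool_pos: [0.3257, 0.3658, 0.2081]
eef_rot: [0.0, -0.001, 1.0, 0.0]
wrist_force: [0.6, 0.1, 0.4]
grip_width: 0.705
grip_force: 0.0
```

apply_moves --rows '[[6, [-2.5, -3.2, 0], [0, 0, 0]], [6, [-1.5, -3.5, 0], [0, 0, 0]], [6, [-1.5, -3.5, 0], [0, 0, 0]], [6, [-1.5, -3.5, 0], [0, 0, 0]], [6, [0, 0, 0], [0, 0, 0]]]'

```text
t: 2.65
tool_pos: [0.3975, 0.225, 0.2081]
eef_rot: [0.001, 0.002, 1.0, -0.001]
wrist_force: [-1.5, -0.1, 0.4]
grip_width: 0.696
grip_force: 0.0
```

apply_moves --rows '[[6, [-0.6, -4, 0], [0, 0, 0]], [6, [-0.6, -4, 0], [0, 0, 0]], [6, [-0.6, -4, 0], [0, 0, 0]], [6, [-0.6, -4, 0], [0, 0, 0]], [6, [-0.6, -4, 0], [0, 0, 0]]]'

```text
t: 3.07
tool_pos: [0.4252, 0.0291, 0.2082]
eef_rot: [0.0, -0.001, 1.0, 0.0]
wrist_force: [0.5, 0.5, 0.2]
grip_width: 0.7
grip_force: 0.0
```

apply_moves --rows '[[5, [-0.2, -2.8, 1], [0, 0, 0]], [5, [0, 0, 2.5], [0, 0, 0]], [5, [0, 0, 2.5], [0, 0, 0]], [5, [0, 0, 1], [0, 0, 0]], [5, [0, 0, 0], [0, 0, 0]]]'

```text
t: 3.48
tool_pos: [0.4252, 0.0027, 0.1358]
eef_rot: [-0.002, -0.0, 1.0, 0.0]
wrist_force: [-0.3, -0.3, -0.2]
grip_width: 0.586
grip_force: 0.0
```

```bash
python3 -c "
from h import *
print(r.get_state()['tool_pos']);save('scene','a.png',(200,80,400,230),3.5)"
```

```text
[0.42516728 0.00269001 0.13582478]
```

View pics/a.png

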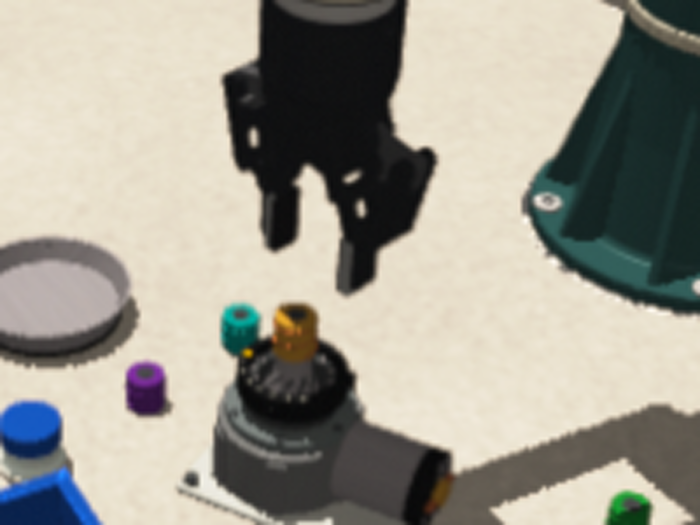

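The fingers are centred above the brass screw, with their tips at crop px (280,245) and (352,290) and the screw at (295,330). Next I correct the position, go down and close.

apply_moves --rows '[[5, [-0.4, -0.6, 0], [0, 0, 0]], [5, [0, 0, 1.5], [0, 0, 0]], [5, [0, 0, 1.5], [0, 0, 0]], [5, [0, 0, 0], [0, 0, 0]], [2, [0, 0, 0], [0, 0, 0]]]'

```text
t: 3.95
tool_pos: [0.4318, -0.0037, 0.1085]
eef_rot: [0.0, -0.001, 1.0, -0.0]
wrist_force: [-0.6, 0.0, 0.1]
grip_width: 0.461
grip_force: 0.0
```

apply_moves --rows '[[2, [0, 0, 0], [0, 0, 0]], [2, [0, 0, 0], [0, 0, 0]], [2, [0, 0, 0], [0, 0, 0]], [2, [0, 0, 0], [0, 0, 0]], [2, [0, 0, -0.5], [0, 0, 0]]]'

```text
t: 4.37
tool_pos: [0.4308, -0.0035, 0.1128]
eef_rot: [-0.0, -0.001, 1.0, 0.0]
wrist_force: [-0.6, 0.2, -0.1]
grip_width: 0.233
grip_force: 0.0
```

apply_moves --rows '[[2, [0, 0, -1], [0, 0, 0]], [2, [0, 0, -1.5], [0, 0, 0]], [2, [0, 0, -2], [0, 0, 0]], [2, [0, 0, -1], [0, 0, 0]], [2, [0, 0, 0], [0, 0, 0]]]'

```text
t: 4.78
tool_pos: [0.4331, -0.0039, 0.1704]
eef_rot: [0.002, -0.001, 1.0, -0.0]
wrist_force: [-0.9, -1.0, -0.4]
grip_width: 0.236
grip_force: 0.0
```

```bash
python3 -c "
from h import *
print(r.get_state()['tool_pos']);save('scene','b.png',(200,60,400,210),3.5)"
```

```text
[ 0.43313965 -0.00390507  0.17044433]
```

View pics/b.png

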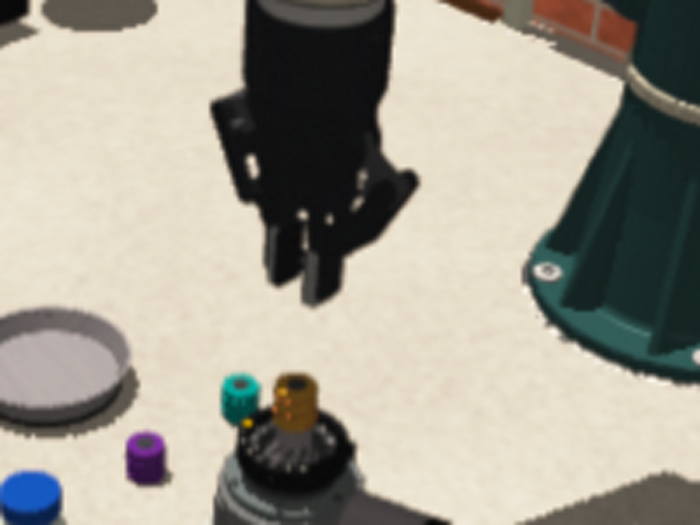

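```bash
cat >> h.py <<'E'
def proj(cam,p):
    c=get_calibration(cam);K=np.array(c["K"]);E=np.array(c["extrinsics"])
    q=E[:3,:3].T@(np.array(p)-E[:3,3]);s=q[:2]/q[2];s=s*(1+c["k1"]*(s@s));return K[:2,:2]@s+K[:2,2]
E
python3 - <<'E'
from h import *
s=r.get_state();t=s['tool_pos'];print(t,s['eef_rot'],s['grip_width'])
for d in((0,0,0),(0,.01,-.008),(0,-.01,-.008)): print('tip crop px',((proj("scene",t+np.array(d))-[200,60])*3.5).round())
for z in(.1,.126): print('screw',((proj("scene",[.4295,-.0035,z])-[200,60])*3.5).round())
save('top','c.png',(195,150,320,240),5)
for z in(.1,.126,.17): print('top',z,((proj("top",[.4295,-.0035,z])-[195,150])*5).round(),((proj("top",[t[0],t[1],z])-[195,150])*5).round())
E
```

```text
[ 0.43234163 -0.00377969  0.16919356] [ 1.56673210e-03 -6.81292704e-04  9.99998486e-01 -3.29199188e-04] 0.23644448078668215
tip crop px [296. 325.]
tip crop px [308. 344.]
tip crop px [282. 329.]
screw [293. 419.]
screw [296. 384.]
top 0.1 [303. 346.] [304. 339.]
top 0.126 [303. 344.] [304. 337.]
top 0.17 [303. 341.] [304. 333.]
```

View pics/c.png

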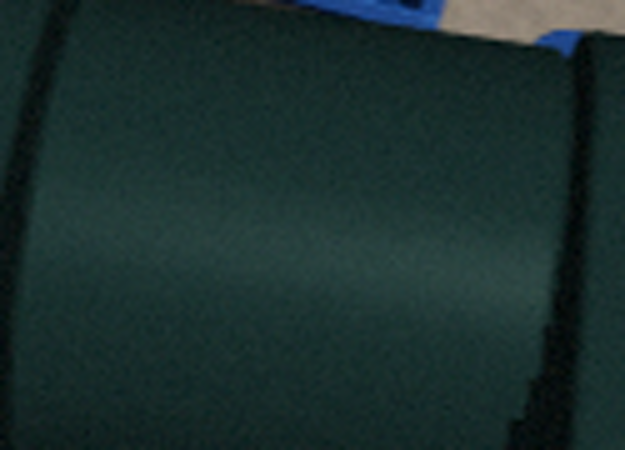

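```bash
python3 - <<'E'
from h import *
t=r.get_state()['tool_pos']
def ov(cam):
    im=get_image(cam)[:,:,::-1].copy();im=cv2.resize(im,None,fx=2,fy=2)
    for z in(.17,.27,.37):
        p=proj(cam,[t[0],t[1],z])*2;cv2.circle(im,tuple(int(a) for a in p),3,(0,0,255),-1)
    p=proj(cam,[0,0,0])*2;cv2.circle(im,tuple(int(a) for a in p),4,(0,255,255),-1)
    return im
a=ov("scene")[0:500,450:850];b=ov("top")[200:700,300:700]
cv2.imwrite("pics/d.png",np.hstack([a,b]))
E
```

```text
(no output)
```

View pics/d.png

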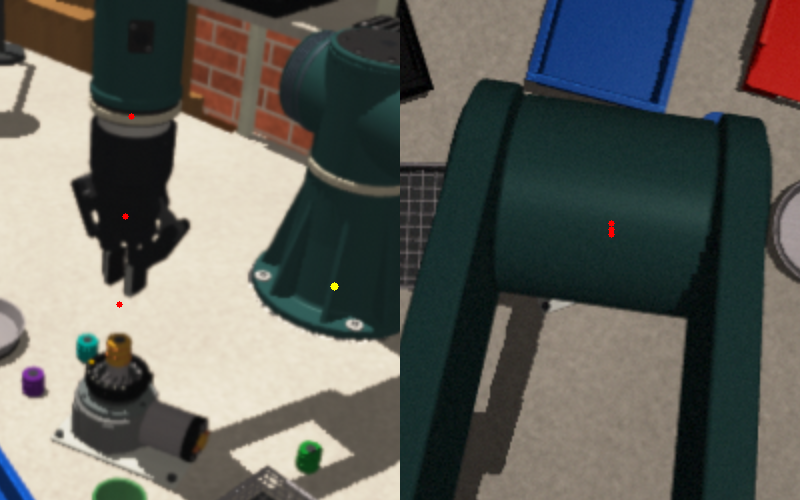

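The picture shows the fingertips at (110,290) and (130,294) in the left panel, above the projected TCP dot at (119,303). The tips are therefore about 30 mm higher than the nominal TCP, while the lateral position agrees. So I missed the screw by closing above it, and it still stands untouched. I'll lower in steps with a look at each.

apply_moves --rows '[[4.5, [0.2, 0, 0], [0, 0, 0]], [4.5, [0, 0, 2], [0, 0, 0]], [4.5, [0, 0, 2], [0, 0, 0]], [4.5, [0, 0, 2], [0, 0, 0]], [4.5, [0, 0, 0], [0, 0, 0]]]'

```text
t: 5.4
tool_pos: [0.4258, -0.0031, 0.1046]
eef_rot: [-0.004, -0.001, 1.0, 0.001]
wrist_force: [-0.0, -0.7, -0.1]
grip_width: 0.531
grip_force: 0.0
```

apply_moves --rows '[[4.5, [0, 0, 0.4], [0, 0, 0]], [4.5, [0, 0, 0.4], [0, 0, 0]], [4.5, [0, 0, 0.4], [0, 0, 0]], [4.5, [0, 0, 0], [0, 0, 0]]]'

```text
t: 5.73
tool_pos: [0.4294, -0.0036, 0.0959]
eef_rot: [0.0, -0.001, 1.0, -0.0]
wrist_force: [0.7, 0.6, 0.1]
grip_width: 0.525
grip_force: 0.0
```

```bash
python3 -c "
from h import *
s=r.get_state();print(s['tool_pos'],s['grip_width'],s['wrist_force']);save('scene','e.png',(220,100,360,205),5.5)
print(((proj('scene',s['tool_pos'])-[220,100])*5.5))"
```

```text
[ 0.42939875 -0.00362441  0.09591286] 0.5249498495477004 [0.66428469 0.58542848 0.05035048]
[350.11494824 446.34493428]
```

View pics/e.png

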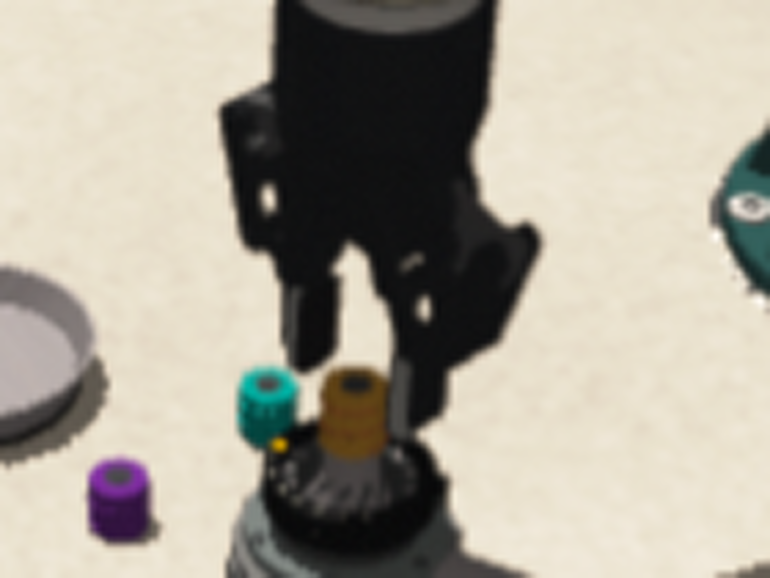

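The left finger tip is at (310,368) and the right at (415,432), so they straddle the screw top at (355,382), with the tips near z 0.117. I'll go 13 mm lower and close gently.

apply_moves --rows '[[4.5, [0, -0.2, 0.6], [0, 0, 0]], [4.5, [0, 0, 0.7], [0, 0, 0]], [4, [0, 0, 0], [0, 0, 0]], [3.5, [0, 0, 0], [0, 0, 0]], [3, [0, 0, 0], [0, 0, 0]]]' --grip_force 30

```text
t: 6.2
tool_pos: [0.4291, -0.0056, 0.0828]
eef_rot: [-0.0, -0.001, 1.0, -0.0]
wrist_force: [0.5, 0.9, -0.1]
grip_width: 0.35
grip_force: 0.0
```

apply_moves --rows '[[2, [0, 0, 0], [0, 0, 0]], [2, [0, 0, 0], [0, 0, 0]], [2, [0, 0, 0], [0, 0, 0]], [2, [0, 0, 0], [0, 0, 0]], [2, [0, 0, 0], [0, 0, 0]]]'

```text
t: 6.62
tool_pos: [0.4294, -0.0056, 0.083]
eef_rot: [0.0, -0.001, 1.0, -0.0]
wrist_force: [-0.3, 0.7, 1.4]
grip_width: 0.289
grip_force: 29.5
```

Gripped at about 25 mm with 29.5 N. I'll lift and carry it to the dish.

apply_moves --rows '[[2, [0, 0, -0.5], [0, 0, 0]], [2, [0, 0, -1.5], [0, 0, 0]], [2, [0, 0, -2], [0, 0, 0]], [2, [0, 0, -1], [0, 0, 0]], [2, [0, -1, 0], [0, 0, 0]]]'

```text
t: 7.03
tool_pos: [0.4307, -0.0152, 0.135]
eef_rot: [0.002, -0.001, 1.0, -0.0]
wrist_force: [0.5, -0.6, -0.4]
grip_width: 0.289
grip_force: 29.6
```

apply_moves --rows '[[2, [-0.1, -2, 0], [0, 0, 0]], [2, [-0.1, -3, 0], [0, 0, 0]], [2, [-0.1, -3, 0], [0, 0, 0]], [2, [-0.1, -3, 0], [0, 0, 0]], [2, [-0.1, -3, 0], [0, 0, 0]]]'

```text
t: 7.45
tool_pos: [0.4337, -0.1574, 0.1324]
eef_rot: [-0.0, -0.001, 1.0, 0.0]
wrist_force: [0.7, -0.5, -0.5]
grip_width: 0.29
grip_force: 29.6
```

apply_moves --rows '[[2, [0, -3, 0], [0, 0, 0]], [2, [0, -2.5, 0], [0, 0, 0]], [2, [0, -1.5, 0.5], [0, 0, 0]], [2, [0, -0.8, 1], [0, 0, 0]], [2, [0, 0, 0.5], [0, 0, 0]]]'

```text
t: 7.87
tool_pos: [0.4338, -0.2352, 0.1114]
eef_rot: [-0.0, 0.0, 1.0, 0.0]
wrist_force: [0.3, 0.4, -1.0]
grip_width: 0.291
grip_force: 29.6
```

```bash
cat > look.py <<'E'
from h import *
import sys
n,u,v=sys.argv[1],int(sys.argv[2]),int(sys.argv[3])
s=r.get_state();print({k:np.round(s[k],4).tolist() for k in('t','tool_pos','grip_width','grip_force','wrist_force')})
save('scene',n,(u-60,v-50,u+60,v+50),4)
print('tcp px',((proj('scene',s['tool_pos'])-[u-60,v-50])*4).round())
E
python3 look.py f.png 214 150
```

```text
{'t': 7.8667, 'tool_pos': [0.4338, -0.2352, 0.1114], 'grip_width': 0.2914, 'grip_force': 29.6041, 'wrist_force': [0.3292, 0.4271, -1.0039]}
tcp px [230. 122.]
```

View pics/f.png

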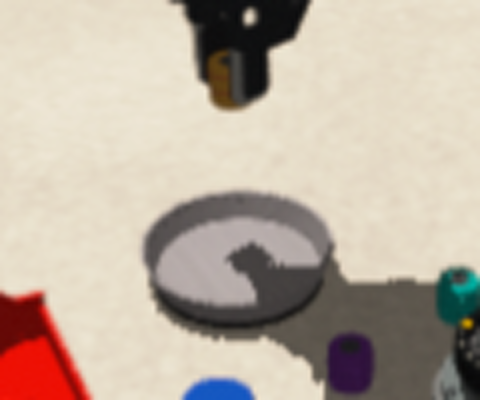

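The screw is held upright at (230,80), above the dish at (240,255). I'll lower it, with the last millimetres slow and watching the force.

apply_moves --rows '[[2, [0, 0.1, 3], [0, 0, 0]], [2, [0, 0, 3], [0, 0, 0]], [2, [0, 0, 2.5], [0, 0, 0]], [2, [0, 0, 1.5], [0, 0, 0]], [2, [0, 0, 1], [0, 0, 0]]]'

```text
t: 8.33
tool_pos: [0.4326, -0.23, 0.0008]
eef_rot: [-0.002, -0.001, 1.0, 0.001]
wrist_force: [-1.6, 0.9, -0.4]
grip_width: 0.291
grip_force: 29.6
```

apply_moves --rows '[[2, [0, 0, 0.4], [0, 0, 0]], [2, [0, 0, 0.2], [0, 0, 0]], [2, [0, 0, 0.1], [0, 0, 0]], [2, [0, 0, 0], [0, 0, 0]]]'

```text
t: 8.67
tool_pos: [0.4351, -0.2328, -0.0034]
eef_rot: [0.0, -0.001, 1.0, -0.0]
wrist_force: [0.5, 0.1, 0.2]
grip_width: 0.29
grip_force: 29.6
```

Next come 1 mm steps down to contact.

apply_moves --rows '[[2, [0, 0, 0.1], [0, 0, 0]], [2, [0, 0, 0.1], [0, 0, 0]], [2, [0, 0, 0.1], [0, 0, 0]], [2, [0, 0, 0], [0, 0, 0]]]'

```text
t: 9.0
tool_pos: [0.4346, -0.2327, -0.0069]
eef_rot: [0.0, -0.001, 1.0, -0.0]
wrist_force: [0.0, 0.3, -1.2]
grip_width: 0.294
grip_force: 29.6
```

apply_moves --rows '[[2, [0, 0, 0.1], [0, 0, 0]], [2, [0, 0, 0.1], [0, 0, 0]], [2, [0, 0, 0], [0, 0, 0]]]'

```text
t: 9.25
tool_pos: [0.4346, -0.2327, -0.0089]
eef_rot: [0.0, -0.001, 1.0, -0.0]
wrist_force: [-0.1, 0.1, 2.1]
grip_width: 0.292
grip_force: 29.9
```

apply_moves --rows '[[2, [0, 0, 0.05], [0, 0, 0]], [2, [0, 0, 0], [0, 0, 0]]]'

```text
t: 9.42
tool_pos: [0.4346, -0.2328, -0.009]
eef_rot: [0.0, -0.001, 1.0, -0.0]
wrist_force: [-1.3, 0.4, 9.1]
grip_width: 0.291
grip_force: 30.5
```

apply_moves --rows '[[2.6, [0, 0, 0], [0, 0, 0]], [3, [0, 0, 0], [0, 0, 0]], [4, [0, 0, 0], [0, 0, 0]], [4.5, [0, 0, 0], [0, 0, 0]], [4.5, [0, 0, 0], [0, 0, 0]]]'

```text
t: 9.83
tool_pos: [0.4344, -0.2326, -0.0097]
eef_rot: [-0.0, -0.001, 1.0, 0.0]
wrist_force: [0.4, 0.2, -1.2]
grip_width: 0.525
grip_force: 0.0
```

apply_moves --rows '[[4.5, [0, 0, -1.5], [0, 0, 0]], [4.5, [0, 0, -3.5], [0, 0, 0]], [4.5, [0, 0, -4], [0, 0, 0]], [4.5, [0, 0, -4], [0, 0, 0]], [6, [0, 0, -2], [0, 0, 0]]]'

```text
t: 10.25
tool_pos: [0.4362, -0.2337, 0.1446]
eef_rot: [0.002, -0.001, 1.0, -0.002]
wrist_force: [0.1, -0.7, 0.2]
grip_width: 0.656
grip_force: 0.0
```

```bash
python3 look.py g.png 214 165
```

```text
{'t': 10.25, 'tool_pos': [0.4362, -0.2337, 0.1446], 'grip_width': 0.6557, 'grip_force': 0.0, 'wrist_force': [0.0878, -0.7047, 0.2198]}
tcp px [226.  15.]
```

View pics/g.png

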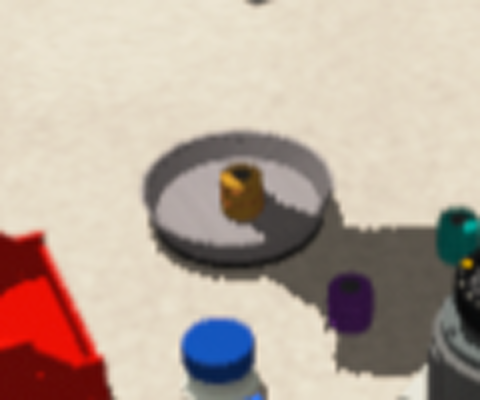

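The screw stands upright in the middle of the dish, at (242,192). Next the adjusting ring: back over the grinder with the fingers wide open, and a check of the screw's true position from the top camera to calibrate the tool offset.

apply_moves --rows '[[8.3, [0.1, 3, 0], [0, 0, 0]], [8.3, [0.1, 4, 0], [0, 0, 0]], [8.3, [0.1, 4, 0], [0, 0, 0]], [8.3, [0.1, 4, 0], [0, 0, 0]], [8.3, [0.1, 4, 0], [0, 0, 0]]]'

```text
t: 10.72
tool_pos: [0.4286, -0.041, 0.1401]
eef_rot: [-0.0, -0.0, 1.0, 0.0]
wrist_force: [1.1, -0.2, 0.1]
grip_width: 0.971
grip_force: 0.0
```

apply_moves --rows '[[8.3, [0, 2.7, 0], [0, 0, 0]], [8.3, [0, 1.2, 0], [0, 0, 0]], [8.3, [0, 0, 1], [0, 0, 0]], [8.3, [0, 0, 1], [0, 0, 0]], [8.3, [0, 0, 0], [0, 0, 0]]]'

```text
t: 11.13
tool_pos: [0.4276, -0.0029, 0.1189]
eef_rot: [-0.002, -0.001, 1.0, 0.0]
wrist_force: [-0.0, -0.3, 0.2]
grip_width: 0.975
grip_force: 0.0
```

```bash
python3 - <<'E'
from h import *
print(r.get_state()['tool_pos'])
im=get_image("top");hsv=cv2.cvtColor(im,cv2.COLOR_RGB2HSV)
m=((hsv[...,0]>14)&(hsv[...,0]<30)&(hsv[...,1]>130)&(hsv[...,2]>70)).astype(np.uint8)
n,l,s,c=cv2.connectedComponentsWithStats(m)
for i in range(1,n):
    if s[i,4]>20 and c[i,1]>150: print(c[i],s[i],px2w("top",*c[i],.034))
for t in("feed_screw","magnetic_dish"):print(t,[(round(d["p"],2),w("top",d["xyz"]).round(3).tolist()) for d in finder.spot_point("top",t)[:4]])
E
python3 look.py i.png 285 190
```

```text
[ 0.42764845 -0.00288165  0.11886888]
[ 37.1870229  180.18320611] [ 30 159  16  43 262] [0.52560732 0.46171151 0.034     ]
[363.14583333 214.60416667] [358 209  12  12  96] [ 0.43530037 -0.2291353   0.034     ]
feed_screw [(0.49, [0.44, -0.232, 0.009])]
magnetic_dish [(0.78, [0.436, -0.233, -0.003])]
{'t': 11.2833, 'tool_pos': [0.4291, -0.0037, 0.1204], 'grip_width': 0.9691, 'grip_force': 0.0, 'wrist_force': [0.7565, -0.3373, -0.6965]}
tcp px [237. 127.]
```

View pics/i.png

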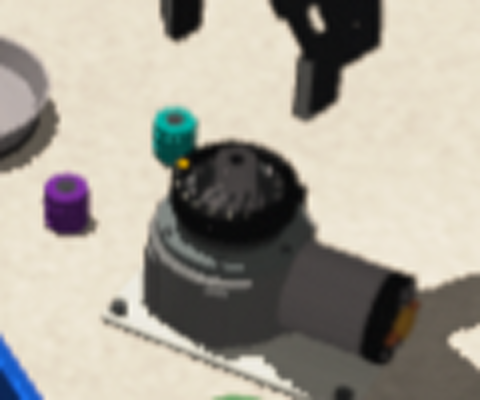

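The ring is clear at (237,195), with open tips at (180,37) and (310,115), about 34 mm above the nominal TCP. The released screw shows a tool offset of about +3.5 mm in y. I'll apply that, descend and grip the ring.

apply_moves --rows '[[8.3, [0, -0.35, 2], [0, 0, 0]], [8.3, [0, 0, 3], [0, 0, 0]], [8.3, [0, 0, 1.5], [0, 0, 0]], [8.3, [0, 0, 0.8], [0, 0, 0]], [8.3, [0, 0, 0.4], [0, 0, 0]]]' --grip_force 25

```text
t: 11.75
tool_pos: [0.4289, -0.0073, 0.0427]
eef_rot: [-0.001, -0.0, 1.0, 0.0]
wrist_force: [0.1, -0.1, 0.4]
grip_width: 0.973
grip_force: 0.0
```

apply_moves --rows '[[8, [0, 0, 0], [0, 0, 0]], [7.5, [0, 0, 0], [0, 0, 0]], [7, [0, 0, 0], [0, 0, 0]], [6.5, [0, 0, 0], [0, 0, 0]], [6, [0, 0, 0], [0, 0, 0]]]'

```text
t: 12.17
tool_pos: [0.4302, -0.0071, 0.0447]
eef_rot: [0.001, -0.0, 1.0, -0.0]
wrist_force: [-0.6, 0.6, 7.1]
grip_width: 0.764
grip_force: 25.8
```

apply_moves --rows '[[6, [0, 0, 0], [0, 0, 0]], [6, [0, 0, 0], [0, 0, 0]], [6, [0, 0, 0], [0, 0, 0]]]'

```text
t: 12.42
tool_pos: [0.4302, -0.0072, 0.0447]
eef_rot: [0.001, -0.0, 1.0, -0.0]
wrist_force: [-0.9, 0.8, 7.0]
grip_width: 0.769
grip_force: 25.8
```

apply_moves --rows '[[6, [0, 0, -0.3], [0, 0, 0]], [6, [0, 0, -0.3], [0, 0, 0]], [6, [0, 0, -0.4], [0, 0, 0]], [6, [0, 0, 0], [0, 0, 0]]]'

```text
t: 12.75
tool_pos: [0.4298, -0.0072, 0.0543]
eef_rot: [0.001, -0.001, 1.0, -0.0]
wrist_force: [0.4, -0.5, -0.8]
grip_width: 0.768
grip_force: 28.0
```

apply_moves --rows '[[6, [0, 0, -1], [0, 0, 0]], [6, [0, 0, -1], [0, 0, 0]], [6, [0, 0, -1], [0, 0, 0]], [6, [0, 0, -1], [0, 0, 0]], [6, [0, 0, 0], [0, 0, 0]]]'

```text
t: 13.17
tool_pos: [0.4304, -0.0074, 0.0949]
eef_rot: [0.001, -0.001, 1.0, -0.0]
wrist_force: [0.9, -0.5, -1.2]
grip_width: 0.769
grip_force: 28.2
```

```bash
python3 look.py j.png 285 180; python3 - <<'E'
from h import *
get_image("scene")
for t in("adjusting_ring","ring_burr","cone_burr"):print(t,[(round(d["p"],2),w("scene",d["xyz"]).round(3).tolist()) for d in finder.spot_point("scene",t)[:4]])
E
```

```text
{'t': 13.1667, 'tool_pos': [0.4304, -0.0074, 0.0949], 'grip_width': 0.7692, 'grip_force': 28.15, 'wrist_force': [0.9358, -0.4746, -1.1891]}
tcp px [228. 204.]
adjusting_ring [(0.96, [0.429, -0.008, 0.119])]
ring_burr [(0.95, [0.428, -0.001, 0.059])]
cone_burr [(0.63, [0.428, -0.006, 0.061])]
```

View pics/j.png

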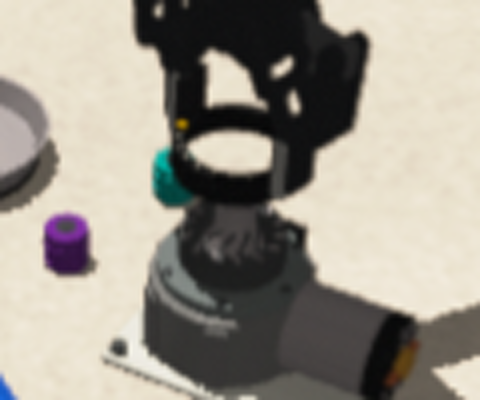

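The ring hangs level at (228,155) in the fingers; the ring burr, with its chip at (295,235), and the cone remain. I'll carry the ring to the tub.

apply_moves --rows '[[6, [-1, 0, 0], [0, 0, 0]], [6, [-2.5, 0, 0], [0, 0, 0]], [6, [-3, -0.2, 0], [0, 0, 0]], [6, [-3, -0.2, 0], [0, 0, 0]], [6, [-3, -0.2, 0], [0, 0, 0]]]'

```text
t: 13.83
tool_pos: [0.5561, -0.0129, 0.0929]
eef_rot: [-0.0, -0.001, 1.0, -0.0]
wrist_force: [0.8, -0.8, 0.1]
grip_width: 0.764
grip_force: 28.1
```

apply_moves --rows '[[6, [-3, 0, 0], [0, 0, 0]], [6, [-3, 0, 0], [0, 0, 0]], [6, [-2.5, 0, 0], [0, 0, 0]], [6, [-1.3, 0, 0], [0, 0, 0]], [6, [0, 0, 0.5], [0, 0, 0]]]'

```text
t: 14.25
tool_pos: [0.6572, -0.0131, 0.0884]
eef_rot: [0.002, -0.001, 1.0, -0.0]
wrist_force: [0.4, -0.7, 0.4]
grip_width: 0.767
grip_force: 28.1
```

apply_moves --rows '[[6, [0, 0, 2], [0, 0, 0]], [6, [0, 0, 3], [0, 0, 0]], [6, [0, 0, 2.5], [0, 0, 0]], [6, [0, 0, 1.5], [0, 0, 0]], [6, [0, 0, 0.5], [0, 0, 0]]]'

```text
t: 14.67
tool_pos: [0.6482, -0.0124, -0.0105]
eef_rot: [-0.004, -0.001, 1.0, 0.0]
wrist_force: [-0.6, -0.2, -0.3]
grip_width: 0.765
grip_force: 28.1
```

apply_moves --rows '[[6, [0, 0, 0.4], [0, 0, 0]], [6, [0, 0, 0.2], [0, 0, 0]], [6, [0, 0, 0], [0, 0, 0]]]'

```text
t: 14.92
tool_pos: [0.6526, -0.0129, -0.0122]
eef_rot: [0.0, -0.001, 1.0, -0.0]
wrist_force: [0.1, -0.1, -0.8]
grip_width: 0.765
grip_force: 28.1
```

apply_moves --rows '[[6, [0, 0, 0.3], [0, 0, 0]], [6, [0, 0, 0.2], [0, 0, 0]], [6, [0, 0, 0.1], [0, 0, 0]], [6, [0, 0, 0.1], [0, 0, 0]], [6, [0, 0, 0], [0, 0, 0]]]'

```text
t: 15.33
tool_pos: [0.6523, -0.0128, -0.0195]
eef_rot: [0.0, -0.001, 1.0, -0.0]
wrist_force: [-0.0, 0.1, -0.2]
grip_width: 0.766
grip_force: 28.1
```

apply_moves --rows '[[6, [0, 0, 0.1], [0, 0, 0]], [6, [0, 0, 0.1], [0, 0, 0]], [6, [0, 0, 0], [0, 0, 0]]]'

```text
t: 15.58
tool_pos: [0.6524, -0.0129, -0.0212]
eef_rot: [0.0, -0.001, 1.0, -0.0]
wrist_force: [-1.0, -0.0, 2.4]
grip_width: 0.768
grip_force: 28.4
```

apply_moves --rows '[[6.7, [0, 0, 0], [0, 0, 0]], [7, [0, 0, 0], [0, 0, 0]], [7.6, [0, 0, 0], [0, 0, 0]], [7.8, [0, 0, 0], [0, 0, 0]], [7.8, [0, 0, -0.5], [0, 0, 0]]]'

```text
t: 16.0
tool_pos: [0.6514, -0.0127, -0.0174]
eef_rot: [-0.001, -0.001, 1.0, 0.0]
wrist_force: [0.0, 0.7, -0.1]
grip_width: 0.91
grip_force: 0.0
```

apply_moves --rows '[[7.8, [0, 0, -2], [0, 0, 0]], [7.8, [0, 0, -4], [0, 0, 0]], [7.8, [0, 0, -4], [0, 0, 0]], [7.8, [0, 0, -3], [0, 0, 0]], [7.8, [2, 0, 0], [0, 0, 0]]]'

```text
t: 16.42
tool_pos: [0.6412, -0.0138, 0.1216]
eef_rot: [0.009, -0.001, 1.0, -0.001]
wrist_force: [2.2, 0.4, 0.9]
grip_width: 0.917
grip_force: 0.0
```

apply_moves --rows '[[7.8, [4, 0.1, 0], [0, 0, 0]], [7.8, [4, 0.2, 0], [0, 0, 0]], [7.8, [4, 0.2, 0], [0, 0, 0]], [7.8, [4, 0.2, 0], [0, 0, 0]], [7.8, [3, 0, 0], [0, 0, 0]]]'

```text
t: 16.83
tool_pos: [0.438, -0.0054, 0.1134]
eef_rot: [-0.001, -0.001, 1.0, 0.0]
wrist_force: [-0.7, -0.2, 0.2]
grip_width: 0.912
grip_force: 0.0
```

```bash
cat > f.py <<'E'
from h import *
import sys
print(r.get_state()['tool_pos'])
for c in("top","scene"):
    get_image(c)
    for t in sys.argv[1:]:print(c,t,[(round(d["p"],2),w(c,d["xyz"]).round(3).tolist()) for d in finder.spot_point(c,t)[:3]])
E
python3 f.py adjusting_ring wash_tub ring_burr cone_burr
```

```text
[ 0.43804249 -0.00542027  0.11336098]
top adjusting_ring [(0.69, [0.653, -0.007, 0.003])]
top wash_tub [(0.61, [0.652, -0.007, 0.001])]
top ring_burr [(0.51, [0.643, -0.237, -0.004])]
top cone_burr []
scene adjusting_ring [(0.73, [0.651, -0.015, -0.0])]
scene wash_tub [(0.93, [0.653, -0.01, 0.002])]
scene ring_burr [(0.84, [0.426, -0.002, 0.06]), (0.29, [0.54, 0.114, 0.0])]
scene cone_burr [(0.55, [0.428, -0.005, 0.063])]
```

apply_moves --rows '[[7.6, [0.9, 0, 0], [0, 0, 0]], [7.6, [0, 0, 1], [0, 0, 0]], [7.6, [0, 0, 0], [0, 0, 0]], [7.6, [0, 0, 0], [0, 0, 0]]]'

```text
t: 17.67
tool_pos: [0.4324, -0.006, 0.1031]
eef_rot: [-0.001, -0.001, 1.0, 0.0]
wrist_force: [0.2, -0.5, 0.5]
grip_width: 0.892
grip_force: 0.0
```

apply_moves --rows '[[7.6, [0.25, -0.1, 2], [0, 0, 0]], [7.6, [0, 0, 2], [0, 0, 0]], [7.6, [0, 0, 1.3], [0, 0, 0]], [7.6, [0, 0, 0.7], [0, 0, 0]], [7.6, [0, 0, 0.3], [0, 0, 0]]]' --grip_force 35

```text
t: 18.08
tool_pos: [0.4303, -0.0071, 0.0397]
eef_rot: [-0.001, -0.001, 1.0, 0.0]
wrist_force: [-0.0, 0.3, 0.4]
grip_width: 0.889
grip_force: 0.0
```

apply_moves --rows '[[7.2, [0, 0, 0], [0, 0, 0]], [6.7, [0, 0, 0], [0, 0, 0]], [6.2, [0, 0, 0], [0, 0, 0]], [5.6, [0, 0, 0], [0, 0, 0]], [5.2, [0, 0, 0], [0, 0, 0]]]'

```text
t: 18.5
tool_pos: [0.4315, -0.0072, 0.0415]
eef_rot: [0.001, -0.001, 1.0, -0.0]
wrist_force: [-1.4, -0.3, 8.3]
grip_width: 0.661
grip_force: 35.4
```

apply_moves --rows '[[5.2, [0, 0, 0], [0, 0, 0]], [5.2, [0, 0, 0], [0, 0, 0]], [5.2, [0, 0, 0], [0, 0, 0]]]'

```text
t: 18.75
tool_pos: [0.4315, -0.0072, 0.0415]
eef_rot: [0.001, -0.001, 1.0, -0.0]
wrist_force: [-1.0, 1.0, 7.8]
grip_width: 0.653
grip_force: 35.4
```

apply_moves --rows '[[5.2, [0, 0, -0.3], [0, 0, 0]], [5.2, [0, 0, -0.3], [0, 0, 0]], [5.2, [0, 0, -0.4], [0, 0, 0]], [5.2, [0, 0, 0], [0, 0, 0]]]'

```text
t: 19.08
tool_pos: [0.4312, -0.0072, 0.0512]
eef_rot: [0.001, -0.001, 1.0, -0.0]
wrist_force: [-0.1, -0.6, -1.4]
grip_width: 0.653
grip_force: 37.8
```

apply_moves --rows '[[5.2, [0, 0, -1], [0, 0, 0]], [5.2, [0, 0, -1.5], [0, 0, 0]], [5.2, [0, 0, -2], [0, 0, 0]], [5.2, [0, 0, -1], [0, 0, 0]], [5.2, [0, 0, 0], [0, 0, 0]]]'

```text
t: 19.5
tool_pos: [0.4324, -0.0074, 0.1073]
eef_rot: [0.002, -0.001, 1.0, -0.0]
wrist_force: [0.3, -0.7, -1.8]
grip_width: 0.653
grip_force: 37.8
```

```bash
python3 look.py k.png 285 170; python3 f.py ring_burr cone_burr
```

```text
{'t': 19.5, 'tool_pos': [0.4324, -0.0074, 0.1073], 'grip_width': 0.6525, 'grip_force': 37.8225, 'wrist_force': [0.3024, -0.6566, -1.8383]}
tcp px [226. 226.]
[ 0.43172784 -0.00729518  0.10626216]
top ring_burr []
top cone_burr []
scene ring_burr [(0.74, [0.424, -0.002, 0.122]), (0.42, [0.425, -0.004, 0.064])]
scene cone_burr [(0.71, [0.652, -0.012, 0.002]), (0.5, [0.429, -0.004, 0.063])]
```

View pics/k.png

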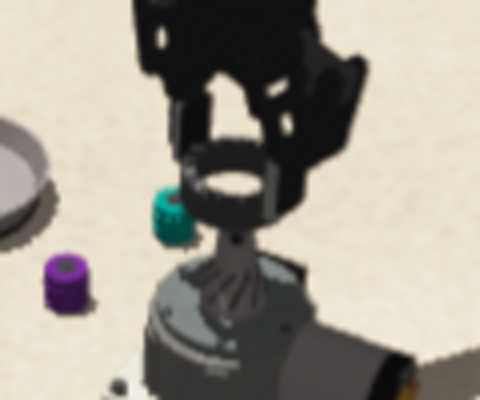

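The ring burr hangs level in the fingers at (226,180), and the cone is left on the deck at (237,270). Next is the bin.

apply_moves --rows '[[5.2, [-1, -1, 0], [0, 0, 0]], [5.2, [-2, -2.2, 0], [0, 0, 0]], [5.2, [-2.5, -2.7, 0], [0, 0, 0]], [5.2, [-2.5, -2.7, 0], [0, 0, 0]], [5.2, [-2.5, -2.7, 0], [0, 0, 0]]]'

```text
t: 20.27
tool_pos: [0.5374, -0.1221, 0.105]
eef_rot: [0.0, -0.001, 1.0, -0.0]
wrist_force: [0.7, -0.0, -0.3]
grip_width: 0.649
grip_force: 37.8
```

apply_moves --rows '[[5.2, [-2.5, -2.7, 0], [0, 0, 0]], [5.2, [-2.5, -2.7, 0], [0, 0, 0]], [5.2, [-2.5, -2.7, 0], [0, 0, 0]], [5.2, [-2, -2.2, 0], [0, 0, 0]], [5.2, [-1, -1, 0], [0, 0, 0]]]'

```text
t: 20.68
tool_pos: [0.6444, -0.2378, 0.1047]
eef_rot: [0.001, 0.0, 1.0, -0.001]
wrist_force: [0.6, -0.2, -1.7]
grip_width: 0.654
grip_force: 37.8
```

apply_moves --rows '[[5.2, [0, 0, 0], [0, 0, 0]], [5.2, [0, 0, 0], [0, 0, 0]], [5.2, [0, 0, 0], [0, 0, 0]]]'

```text
t: 20.93
tool_pos: [0.6399, -0.2324, 0.1045]
eef_rot: [-0.001, -0.001, 1.0, 0.001]
wrist_force: [-1.3, 0.5, -2.1]
grip_width: 0.65
grip_force: 37.8
```

```bash
python3 f.py ring_burr scrap_bin
```

```text
[ 0.63986373 -0.23235439  0.10448917]
top ring_burr []
top scrap_bin [(0.65, [0.643, -0.235, -0.006])]
scene ring_burr [(0.88, [0.634, -0.227, 0.122])]
scene scrap_bin [(0.91, [0.639, -0.235, -0.004])]
```

apply_moves --rows '[[5.2, [-0.4, -0.5, 1], [0, 0, 0]], [5.2, [0, 0, 3], [0, 0, 0]], [5.2, [0, 0, 3], [0, 0, 0]], [5.2, [0, 0, 2.5], [0, 0, 0]], [5.2, [0, 0, 1], [0, 0, 0]]]'

```text
t: 21.65
tool_pos: [0.6424, -0.2367, -0.004]
eef_rot: [-0.003, -0.001, 1.0, 0.001]
wrist_force: [-1.1, 0.3, -1.0]
grip_width: 0.653
grip_force: 37.8
```

apply_moves --rows '[[5.2, [0, 0, 0.4], [0, 0, 0]], [5.2, [0, 0, 0], [0, 0, 0]], [5.2, [0, 0, 0], [0, 0, 0]]]'

```text
t: 21.9
tool_pos: [0.6461, -0.2384, -0.0025]
eef_rot: [0.001, -0.001, 1.0, -0.0]
wrist_force: [0.2, -0.2, -0.6]
grip_width: 0.653
grip_force: 37.8
```

apply_moves --rows '[[5.2, [0.3, 0, 0.4], [0, 0, 0]], [5.2, [0, 0, 0.3], [0, 0, 0]], [5.2, [0, 0, 0.1], [0, 0, 0]], [5.2, [0, 0, 0.1], [0, 0, 0]], [5.2, [0, 0, 0], [0, 0, 0]]]'

```text
t: 22.32
tool_pos: [0.6421, -0.2379, -0.0124]
eef_rot: [0.0, -0.001, 1.0, -0.0]
wrist_force: [-0.4, 0.0, -1.0]
grip_width: 0.652
grip_force: 37.8
```

apply_moves --rows '[[5.2, [0, 0, 0.1], [0, 0, 0]], [5.2, [0, 0, 0.1], [0, 0, 0]], [5.2, [0, 0, 0], [0, 0, 0]]]'

```text
t: 22.57
tool_pos: [0.6425, -0.238, -0.0134]
eef_rot: [0.0, -0.001, 1.0, -0.0]
wrist_force: [-1.4, 0.8, 6.1]
grip_width: 0.654
grip_force: 37.7
```

Contact. I'll release and go back up.

apply_moves --rows '[[5.8, [0, 0, 0], [0, 0, 0]], [6.2, [0, 0, 0], [0, 0, 0]], [6.6, [0, 0, 0], [0, 0, 0]], [7, [0, 0, 0], [0, 0, 0]], [7, [0, 0, -0.5], [0, 0, 0]]]'

```text
t: 22.98
tool_pos: [0.6416, -0.237, -0.0103]
eef_rot: [-0.001, -0.001, 1.0, 0.0]
wrist_force: [-0.3, 0.2, -0.3]
grip_width: 0.815
grip_force: 0.0
```

apply_moves --rows '[[7, [0, 0, -2], [0, 0, 0]], [7, [0, 0, -4], [0, 0, 0]], [7, [0, 0, -4], [0, 0, 0]], [7, [0, 0, -4], [0, 0, 0]], [6, [1, 1, -1], [0, 0, 0]]]'

```text
t: 23.4
tool_pos: [0.6376, -0.2319, 0.1481]
eef_rot: [0.006, -0.0, 1.0, -0.004]
wrist_force: [1.5, 0.1, 0.5]
grip_width: 0.707
grip_force: 0.0
```

apply_moves --rows '[[5, [2.7, 2.9, 0], [0, 0, 0]], [5, [2.7, 2.9, 0], [0, 0, 0]], [5, [2.7, 2.9, 0], [0, 0, 0]], [5, [2.7, 2.9, 0], [0, 0, 0]], [5, [2.7, 2.9, 0], [0, 0, 0]]]'

```text
t: 23.82
tool_pos: [0.4953, -0.0823, 0.1405]
eef_rot: [0.0, -0.0, 1.0, -0.0]
wrist_force: [0.8, 0.9, 0.4]
grip_width: 0.589
grip_force: 0.0
```

apply_moves --rows '[[5, [2.7, 2.9, 0], [0, 0, 0]], [5, [2.7, 2.9, 0], [0, 0, 0]], [5, [1.3, 1.7, 0], [0, 0, 0]], [5, [0, 0, 0], [0, 0, 0]], [5, [0, 0, 0], [0, 0, 0]]]'

```text
t: 24.23
tool_pos: [0.4292, -0.0077, 0.1407]
eef_rot: [0.0, -0.002, 1.0, -0.0]
wrist_force: [0.8, -0.5, 0.1]
grip_width: 0.585
grip_force: 0.0
```

```bash
python3 f.py ring_burr cone_burr scrap_bin
```

```text
[ 0.42920595 -0.00767824  0.14072238]
top ring_burr [(0.91, [0.641, -0.233, 0.004])]
top cone_burr [(0.42, [0.639, -0.235, -0.006])]
top scrap_bin [(0.87, [0.645, -0.235, -0.006])]
scene ring_burr [(0.77, [0.638, -0.233, 0.004])]
scene cone_burr [(0.64, [0.428, -0.004, 0.06])]
scene scrap_bin [(0.93, [0.641, -0.234, -0.002])]
```

apply_moves --rows '[[5, [0, 0.05, 2], [0, 0, 0]], [5, [0, 0, 2.5], [0, 0, 0]], [5, [0, 0, 1.5], [0, 0, 0]], [5, [0, 0, 0.8], [0, 0, 0]], [5, [0, 0, 0.5], [0, 0, 0]]]' --grip_force 60

```text
t: 25.05
tool_pos: [0.4292, -0.0077, 0.0664]
eef_rot: [-0.001, -0.0, 1.0, 0.0]
wrist_force: [0.6, -0.7, 1.1]
grip_width: 0.585
grip_force: 0.0
```

apply_moves --rows '[[4.2, [0, 0, 0], [0, 0, 0]], [3.6, [0, 0, 0], [0, 0, 0]], [3, [0, 0, 0], [0, 0, 0]], [2.5, [0, 0, 0], [0, 0, 0]], [2, [0, 0, 0], [0, 0, 0]]]'

```text
t: 25.47
tool_pos: [0.4305, -0.0075, 0.0682]
eef_rot: [0.001, -0.001, 1.0, -0.0]
wrist_force: [-0.4, 2.1, 4.1]
grip_width: 0.239
grip_force: 22.8
```

apply_moves --rows '[[1.6, [0, 0, 0], [0, 0, 0]], [1.6, [0, 0, 0], [0, 0, 0]], [1.6, [0, 0, 0], [0, 0, 0]], [1.6, [0, 0, 0], [0, 0, 0]]]'

```text
t: 25.8
tool_pos: [0.4307, -0.0075, 0.0683]
eef_rot: [0.001, -0.001, 1.0, -0.0]
wrist_force: [0.0, 2.0, 6.9]
grip_width: 0.216
grip_force: 58.4
```

apply_moves --rows '[[1.6, [0, 0, -0.3], [0, 0, 0]], [1.6, [0, 0, -0.3], [0, 0, 0]], [1.6, [0, 0, -0.4], [0, 0, 0]], [1.6, [0, 0, 0], [0, 0, 0]]]'

```text
t: 26.13
tool_pos: [0.4302, -0.0077, 0.0782]
eef_rot: [0.001, -0.001, 1.0, -0.0]
wrist_force: [-0.0, 0.5, -1.5]
grip_width: 0.217
grip_force: 58.6
```

apply_moves --rows '[[1.6, [0, 0, -1], [0, 0, 0]], [1.6, [0, 0, -1], [0, 0, 0]], [1.6, [0, 0, -2], [0, 0, 0]], [1.6, [0, 0, -1], [0, 0, 0]], [1.6, [0, 0, 0], [0, 0, 0]]]'

```text
t: 26.55
tool_pos: [0.4314, -0.0079, 0.1293]
eef_rot: [0.002, -0.001, 1.0, -0.0]
wrist_force: [0.9, -0.6, -2.4]
grip_width: 0.218
grip_force: 58.7
```

```bash
python3 look.py l.png 285 160; python3 f.py cone_burr ultrasonic_basket espresso_glass
```

```text
{'t': 26.55, 'tool_pos': [0.4314, -0.0079, 0.1293], 'grip_width': 0.2177, 'grip_force': 58.7318, 'wrist_force': [0.8557, -0.5583, -2.4378]}
tcp px [229. 231.]
[ 0.43068451 -0.00782252  0.12822889]
top cone_burr []
top ultrasonic_basket [(0.92, [0.451, 0.231, 0.004])]
top espresso_glass [(0.57, [0.545, 0.112, 0.005])]
scene cone_burr [(0.57, [0.424, -0.004, 0.12])]
scene ultrasonic_basket [(0.68, [0.451, 0.232, -0.005])]
scene espresso_glass [(0.71, [0.541, 0.112, -0.001])]
```

View pics/l.png

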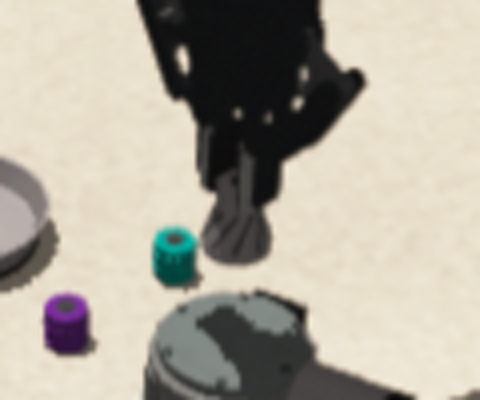

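The cone hangs upright at (237,225) in the fingers and the deck is empty. Next is the basket.

apply_moves --rows '[[1.6, [-0.1, 1, 0], [0, 0, 0]], [1.6, [-0.2, 2.5, 0], [0, 0, 0]], [1.6, [-0.3, 3, 0], [0, 0, 0]], [1.6, [-0.3, 3, 0], [0, 0, 0]], [1.6, [-0.3, 3, 0], [0, 0, 0]]]'

```text
t: 27.42
tool_pos: [0.4414, 0.1192, 0.1273]
eef_rot: [-0.0, -0.0, 1.0, 0.0]
wrist_force: [0.2, -0.1, -1.2]
grip_width: 0.221
grip_force: 58.8
```

apply_moves --rows '[[1.6, [-0.3, 3, 0], [0, 0, 0]], [1.6, [-0.3, 3, 0], [0, 0, 0]], [1.6, [-0.3, 2.7, 0], [0, 0, 0]], [1.6, [-0.1, 1.5, 0], [0, 0, 0]], [1.6, [0, 0.7, 0], [0, 0, 0]]]'

```text
t: 27.83
tool_pos: [0.4515, 0.2294, 0.1273]
eef_rot: [0.0, -0.002, 1.0, 0.0]
wrist_force: [0.1, -0.3, -1.2]
grip_width: 0.216
grip_force: 58.8
```

apply_moves --rows '[[1.6, [0, 0, 0], [0, 0, 0]], [1.6, [0, 0, 0], [0, 0, 0]], [1.6, [0, 0, 0], [0, 0, 0]]]'

```text
t: 28.08
tool_pos: [0.4509, 0.2255, 0.1272]
eef_rot: [-0.0, -0.0, 1.0, -0.0]
wrist_force: [0.5, -0.4, -2.0]
grip_width: 0.218
grip_force: 58.8
```

apply_moves --rows '[[1.6, [-0.1, 0.2, 2], [0, 0, 0]], [1.6, [0, 0, 3], [0, 0, 0]], [1.6, [0, 0, 3], [0, 0, 0]], [1.6, [0, 0, 1.5], [0, 0, 0]], [1.6, [0, 0, 0.7], [0, 0, 0]]]'

```text
t: 28.5
tool_pos: [0.4505, 0.2265, 0.0232]
eef_rot: [-0.002, 0.0, 1.0, -0.001]
wrist_force: [0.5, -0.0, -0.9]
grip_width: 0.214
grip_force: 58.8
```

apply_moves --rows '[[1.6, [0, 0, 0.4], [0, 0, 0]], [1.6, [0, 0, 0], [0, 0, 0]], [1.6, [0, 0, 0], [0, 0, 0]]]'

```text
t: 28.75
tool_pos: [0.4532, 0.2283, 0.0222]
eef_rot: [0.001, -0.0, 1.0, 0.0]
wrist_force: [0.0, -0.4, -2.8]
grip_width: 0.216
grip_force: 58.8
```

apply_moves --rows '[[1.6, [0, 0, 0.3], [0, 0, 0]], [1.6, [0, 0, 0.2], [0, 0, 0]], [1.6, [0, 0, 0.1], [0, 0, 0]], [1.6, [0, 0, 0], [0, 0, 0]]]'

```text
t: 29.08
tool_pos: [0.4525, 0.2285, 0.0156]
eef_rot: [0.0, -0.001, 1.0, 0.0]
wrist_force: [-0.7, -0.4, -2.2]
grip_width: 0.219
grip_force: 58.8
```

apply_moves --rows '[[1.6, [0, 0, 0.1], [0, 0, 0]], [1.6, [0, 0, 0.1], [0, 0, 0]], [1.6, [0, 0, 0], [0, 0, 0]]]'

```text
t: 29.33
tool_pos: [0.453, 0.2289, 0.0142]
eef_rot: [0.001, -0.001, 1.0, 0.0]
wrist_force: [-1.4, 0.3, 9.4]
grip_width: 0.219
grip_force: 59.9
```

Contact. I'll release, go up and move back clear.

apply_moves --rows '[[2, [0, 0, 0], [0, 0, 0]], [2.5, [0, 0, 0], [0, 0, 0]], [3.2, [0, 0, 0], [0, 0, 0]], [4, [0, 0, 0], [0, 0, 0]], [4.5, [0, 0, -0.5], [0, 0, 0]]]'

```text
t: 29.75
tool_pos: [0.4517, 0.2281, 0.0178]
eef_rot: [-0.001, -0.001, 1.0, -0.0]
wrist_force: [-0.1, -0.1, 0.1]
grip_width: 0.527
grip_force: 0.0
```

apply_moves --rows '[[5, [0, 0, -2], [0, 0, 0]], [5, [0, 0, -4], [0, 0, 0]], [5, [0, 0, -4], [0, 0, 0]], [5, [0, 0, -4], [0, 0, 0]], [5, [0, 3, -2], [0, 0, 0]]]'

```text
t: 30.17
tool_pos: [0.4539, 0.2559, 0.1831]
eef_rot: [0.002, 0.001, 1.0, -0.0]
wrist_force: [1.6, 0.1, 1.0]
grip_width: 0.587
grip_force: 0.0
```

apply_moves --rows '[[5, [0, 4, 0], [0, 0, 0]], [5, [0, 4, 0], [0, 0, 0]], [5, [0, 4, 0], [0, 0, 0]], [5, [0, 4, 0], [0, 0, 0]], [5, [0, 2, 0], [0, 0, 0]]]'

```text
t: 30.58
tool_pos: [0.4519, 0.4429, 0.1788]
eef_rot: [0.0, -0.001, 1.0, 0.001]
wrist_force: [0.4, 0.9, -0.4]
grip_width: 0.586
grip_force: 0.0
```

apply_moves --rows '[[5, [0, 0, 0], [0, 0, 0]], [5, [0, 0, 0], [0, 0, 0]], [5, [0, 0, 0], [0, 0, 0]]]'

```text
t: 30.83
tool_pos: [0.4517, 0.4375, 0.1781]
eef_rot: [-0.0, -0.001, 1.0, -0.001]
wrist_force: [-0.1, -0.6, 0.1]
grip_width: 0.585
grip_force: 0.0
```

```bash
python3 f.py feed_screw adjusting_ring ring_burr cone_burr espresso_glass
```

```text
[0.45166326 0.43750811 0.17810853]
top feed_screw [(0.73, [0.438, -0.232, 0.008]), (0.72, [0.452, -0.112, -0.001]), (0.6, [0.314, 0.18, 0.001])]
top adjusting_ring [(0.7, [0.653, -0.005, 0.002])]
top ring_burr [(0.67, [0.641, -0.231, 0.002]), (0.37, [0.642, -0.236, -0.005])]
top cone_burr [(0.67, [0.454, 0.232, 0.006])]
top espresso_glass [(0.55, [0.543, 0.109, 0.003])]
scene feed_screw [(0.68, [0.316, 0.178, 0.002]), (0.63, [0.448, -0.113, 0.001]), (0.58, [0.356, -0.117, -0.004])]
scene adjusting_ring [(0.69, [0.652, -0.014, 0.003])]
scene ring_burr [(0.72, [0.638, -0.237, 0.005])]
scene cone_burr [(0.87, [0.449, 0.231, 0.007])]
scene espresso_glass [(0.94, [0.54, 0.114, -0.006])]
```

All four parts sit at their container centres, on the floor, and the glass has not moved.

```bash
python3 -c "
from station import r
print(r.hand_in())"
```

```text
the job is handed in; nothing more can be done
None
```

I handed the job in at about 31 s of the 104 s: the final camera check put all four parts on the floor of their own container within a few mm of the middle and the glass where it stood, though the hand-in returned no verdict; my first grasp closed above the feed screw without touching it.

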